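# Lock the shaker's tilt plate level

### The job

Ready the plate shaker for a run: pick up the loose locking bar and use it to push the sprung tilt plate down until it lies level, then, keeping it pressed down, slide the bar under the two side keepers until it is fully home against their posts, and let go so that the plate stays locked level. Press gently (grip the bar firmly; the spring takes some 15 to 20 N; never load the plate with more than about 30 N; the height of its stop is not known exactly, so feel for it), and leave the other things on the bench where they stand.

Things in the scene. Friction and masses are not known exactly. Their poses are not given: they have to be found in the camera images.
- dock: Fixed grey shaker base, 210 x 200 x 20 mm high. Origin: centre of its underside, on the bench; x from the tilt plate's free edge (robot's side) to its hinge, y along the hinge, z up. Above it stands the deck with plate and keepers. The deck's height is set by levelling screws, 0 to 15 mm above its lowest, and is not measured: all heights given here are for the lowest setting.
- tilt_plate (a joint): Tilt of the plate, rad: 0 level on its hard stop, 0.24 as raised by its spring (free edge 42 mm higher). Springs back up when let go. Force to hold it down with the bar: at its front part about 9 N when raised, 13 to 17 N when level; under the keepers about 15 to 20 N; a damper adds to this when it is pushed fast. Any force beyond that is the stop.
- plate_front (a point): Fixed point of the dock, 87 mm to -x of its origin, 50 mm up: the middle of the free edge (top face) of the level aluminium tilt plate, at the deck's lowest setting (truly 50 to 65 mm up). The plate is 175 (x) x 130 (y) x 6 mm, its hinge 175 mm in +x from here. The first 80 mm from the edge are bare, for the bar; behind, a clear well plate 12 mm high is fixed on it.
- bar_grip (a point): Centre of the black upright grip of the loose locking bar, 37 mm above the bar's underside. Grip: 22 (x) x 36 (y) x 50 mm high, in the middle of a flat steel strip 24 (x) x 170 (y) x 12 mm thick; same either way round; 220 g. x across the strip, y along it. Found lying flat on the bench left or right of the dock, pointing roughly away from the robot.
- bar_home (a point): Fixed point of the dock, axes as the dock's, at x = -39 mm, 87 mm above the bench: where the grip's centre comes when the bar is home, along y, plate on its stop; x, y are right, the true height is 0 to 15 mm more (the deck's setting). Before going down, the grip's centre must be over 16 mm (better 25 mm) to -x of here, to clear the keepers. Released, the spring lifts bar and plate up to 2 mm and holds them.
- keepers (a point): Fixed point of the dock midway between the two steel keepers at the lower front edge of their lips (63.5 to 78.5 mm above the bench), one at each side of the plate, 69 to 93 mm off in y. Each lip is 8 mm thick and reaches 16 mm in +x to a post that closes the slot. Slots are open to -x; with the plate on its stop a 12 mm bar passes under the lips with 1.5 mm to spare.
- lock_bar: The locking bar; origin at the centre of its underside, axes as those of the grip's centre.
- tip_box: Blue tip box with clear lid, 122 x 86 x 65 mm; bystander, origin at the centre of its underside.
- tube_rack: White tube rack, 70 x 150 x 79 mm with its tubes; bystander, origin at the centre of its underside.
- reagent_bottle: Amber bottle, 60 mm across, 120 mm high; bystander, origin at the centre of its underside.
- buffer_jar: White jar, 56 mm across, 85 mm high; bystander, origin at the centre of its underside.
- beaker: Glass beaker, 64 mm across, 75 mm high; bystander, origin at the centre of its underside.
- foil_pack: Cardboard pack, 90 x 130 x 22 mm; bystander, origin at the centre of its underside.
Not all that is in view belongs to the job. Of the things shaped like the lock_bar, the bare steel one is meant.

How it is judged:
By the outcome, as a careful person would: the job done as asked, in the order asked, and still so for the second after the job is handed in, with the robot touching nothing.
It also fails if it takes over 64 s, if anything falls off the work surface, if the arm or the gripper's body presses on something with over 40 N, if the wrist force passes 120 N, or if a joint passes its speed limit or range.

### The arm

A 6-joint arm with a two-finger parallel gripper is mounted at the origin on the work surface. World frame = base frame: x ahead of the robot, y to its left, z up, the work surface at z = 0. Lengths are in m, angles in degrees, forces in N, time in s.
With the tool pointing down it reaches from about 0.4 to 0.825 m from the base axis. Payload 7 kg.
Tool frame: the origin (TCP) lies midway between the tips of the shut fingers; the grasp point (between the pads) lies 19 mm behind it; z points along the fingers, y is the direction in which the jaws open and shut (so a half turn about z gives the same grasp; the last joint's range is limited). The gripper opens to 88 mm and grips with 3 to 60 N. Pads are 19 mm wide; open, the fingers measure 130 mm over their backs; the gripper's body (78 mm by 193 mm) begins 47 mm behind the grasp point.
Start: joints at [16.507, 20.546, 0.682, 0, -70.136, -16.507], TCP at [0.675, -0, 0.227] pointing down, gripper open.
Joint ranges: [-176.03, 176.03], [-82.01, 121.73], [-58.28, 71.71], [-173.87, 95.51], [-174.79, -0.11], [-173.66, 173.66]. Speed limits (degrees/s): [136.94, 136.94, 172.46, 180, 180, 180].

### API

Orientations are given as [roll, pitch, yaw] about the fixed x, y, z axes, in that order (R = Rz(yaw) Ry(pitch) Rx(roll)).
In Python, from plant import sensors, cams, job gives the robot as it stands.
- The arm moves only by the tool move_arm, never from a script. Its argument "commands" is a list of rows, each a list of 7 numbers: the finger opening in cm, from 0 to 8.76, then the shift along the tool's x, y, z in cm, then the turn, a rotation vector about the tool's x, y, z in rad. In form: [[hand, x, y, z, wx, wy, wz], ...]. A call has exactly 8 rows; each row is the pose to reach, as a shift and turn from the pose commanded when the call began, along the tool's axes at that moment; what a row does not reach only later rows make up. A row lasts 1/8 s, in which the tool goes at most 62.5 mm and 10.7 degrees, less where a joint would pass 70% of its speed; a pose out of reach is approached as far as the arm can. A call with a gripper value outside its range is refused whole. The fingers move at their own pace and stop on an object; the grip force is fixed at half the most. Time passes only in rows, so rows that repeat a pose let the fingers close, or fill a call up. It gives the time, the measured TCP pose, the force and the opening at its end, in the units of the state.
- sensors.get_obs(): the state, without advancing time (a new reading comes with each control period).
- cams.snapshot(name): name is "scene" or "side" or "wrist"; returns a dict with "frame" (384x512x3 uint8, red, green, blue), "camera_matrix" (3x3 intrinsics, pixels), "dist_coeffs" ([k1, k2, p1, p2, k3] as OpenCV has them; the pictures are not rectified), "R" (3x3) and "t" (3): a world point X has camera coordinates R X + t. Camera axes: x right, y down, z forward; pixel columns grow to the right and rows downward; lengths in m; the calibration is good to about 2 mm. A picture is of the moment at which its call begins. There is no depth.
- job.close_job(): hands the job in, once; it reports no verdict.
The state is a dict: "clock": time; "joint_pos": joint angles; "qvel": joint speeds; "tau": joint torques, N m; "tool_pos": TCP position; "orientation": TCP orientation; "force": force on the tool from outside, world axes, zero at the start; "moment": the same for the moment, N m; "opening": finger opening in m.
Only numpy, scipy, OpenCV 4.12 (cv2) and the standard library are available. Lean on these libraries where they do the work, as an engineer would, in place of code of your own. Each camera call takes 0.05 s, during which the arm holds its last target.

## Working session

There is one attempt and no reset: what is moved stays moved. The work goes in short steps, Python scripts to look and compute and a tool call to move; the robot and the scene stay as the last step left them, time stands still between calls to the robot, and variables do not carry over. Pictures are saved under pics/ and viewed, and the job is handed in when it is done.

Besides the shell and the picture viewer there is one more tool, called after "Emit:" by a JSON object that holds its "fn" and its "kwargs", one argument or row to a line. move_arm: Moves the arm, as the interface text tells. Its arguments: {"type":"object","properties":{"commands":{"type":"array"}},"required":["commands"]}

```bash
mkdir -p pics; ls
python3 - <<'E'
from plant import sensors,cams,job
import cv2,numpy as np
np.set_printoptions(precision=4,suppress=True)
print(sensors.get_obs())
for n in ["scene","side","wrist"]:
    s=cams.snapshot(n); cv2.imwrite(f"pics/a_{n}.png",cv2.resize(s["frame"][:,:,::-1],None,fx=1.5,fy=1.5,interpolation=cv2.INTER_CUBIC))
    cv2.imwrite(f"pics/raw_{n}.png",s["frame"][:,:,::-1])
    R=s["R"];t=s["t"];print(n,s["camera_matrix"].tolist(),s["dist_coeffs"],"pos",-R.T@t,"fwd",R[2])
E
```

```text
pics
{'clock': 0.0, 'joint_pos': array([ 16.5067,  20.5915,   0.6326,  -0.0209, -70.1357, -16.5069]), 'qvel': array([-0.0123,  0.0699,  0.0012, -0.0985,  0.0294, -0.0641]), 'tau': array([ -0.0008, -58.2727,  29.3058,   6.9975,   0.0069,  -0.0002]), 'tool_pos': array([ 0.6745, -0.    ,  0.2256]), 'orientation': array([179.9037,  -0.0081, -90.0073]), 'force': array([0.1062, 0.0263, 0.4654]), 'moment': array([-0.0419,  0.0065, -0.0176]), 'opening': 0.08780608158249394}
scene [[353.82301747378756, 0.0, 254.2047969034224], [0.0, 353.82301747378756, 191.37616487819685], [0.0, 0.0, 1.0]] [0.0266 0.     0.     0.     0.    ] pos [ 1.2615 -0.047   0.8794] fwd [-0.6733  0.1233 -0.729 ]
side [[423.9365539804861, 0.0, 253.73200530368123], [0.0, 423.9365539804861, 196.48558308981995], [0.0, 0.0, 1.0]] [-0.1409  0.      0.      0.      0.    ] pos [ 0.4026 -0.8893  0.7181] fwd [ 0.1105  0.8262 -0.5525]
wrist [[322.2236190927392, 0.0, 254.39390610917428], [0.0, 322.2236190927392, 193.66977945366816], [0.0, 0.0, 1.0]] [0.0239 0.     0.     0.     0.    ] pos [ 0.6754 -0.0733  0.3832] fwd [-0.0015  0.2741 -0.9617]
```

View pics/a_scene.png

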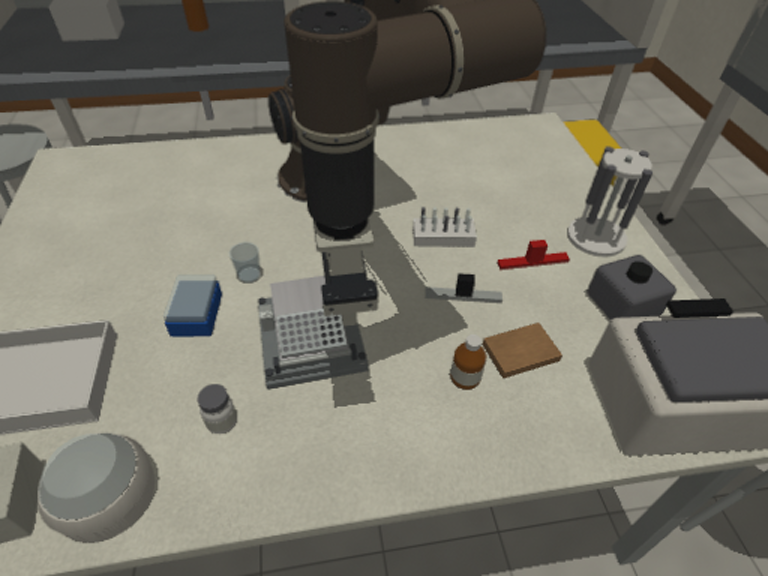

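View pics/a_side.png

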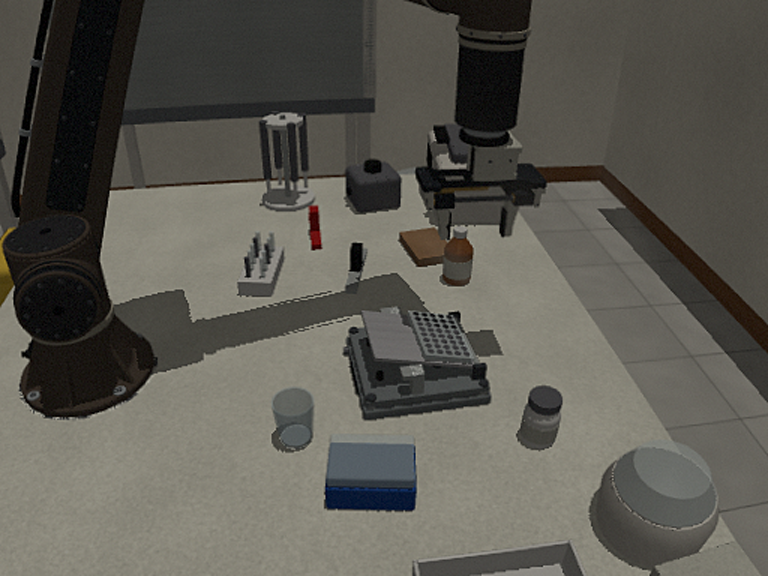

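View pics/a_wrist.png

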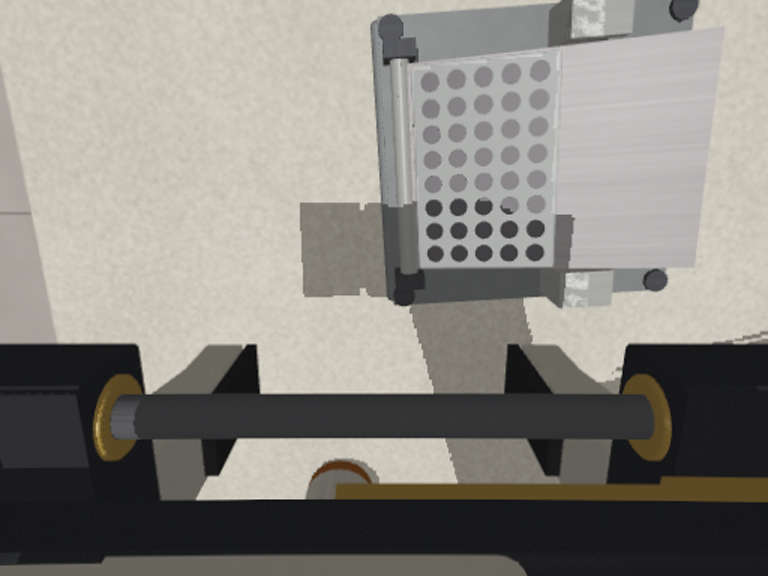

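```bash
cat > h.py <<'E'
from plant import sensors,cams,job
import cv2,numpy as np
np.set_printoptions(precision=4,suppress=True)
def ray(s,uv):
    p=cv2.undistortPoints(np.array(uv,float).reshape(-1,1,2),s["camera_matrix"],s["dist_coeffs"]).reshape(-1,2)
    d=np.c_[p,np.ones(len(p))]@s["R"]
    return -s["R"].T@s["t"],d/np.linalg.norm(d,axis=1)[:,None]
def plane(s,uv,z):
    c,d=ray(s,uv); return c+d*((z-c[2])/d[:,2])[:,None]
def tri(s1,uv1,s2,uv2):
    out=[]
    c1,d1=ray(s1,uv1);c2,d2=ray(s2,uv2)
    for a,b in zip(d1,d2):
        A=np.c_[a,-b];k=np.linalg.lstsq(A,c2-c1,rcond=None)[0]
        p,q=c1+k[0]*a,c2+k[1]*b; out.append(np.r_[(p+q)/2,np.linalg.norm(p-q)])
    return np.array(out)
def proj(s,P):
    r,_=cv2.Rodrigues(s["R"]); return cv2.projectPoints(np.array(P,float).reshape(-1,1,3),r,s["t"],s["camera_matrix"],s["dist_coeffs"])[0].reshape(-1,2)
def crop(s,x0,y0,x1,y1,f,name):
    cv2.imwrite("pics/"+name,cv2.resize(s["frame"][y0:y1,x0:x1,::-1],None,fx=f,fy=f,interpolation=cv2.INTER_CUBIC))
E
python3 - <<'E'
from h import *
s=cams.snapshot("scene"); crop(s,270,140,400,220,6,"c1.png"); crop(s,160,170,260,260,6,"c2.png")
s=cams.snapshot("side"); crop(s,190,120,300,200,7,"c3.png"); crop(s,220,190,340,280,6,"c4.png")
E
```

```text
(no output)
```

View pics/c1.png

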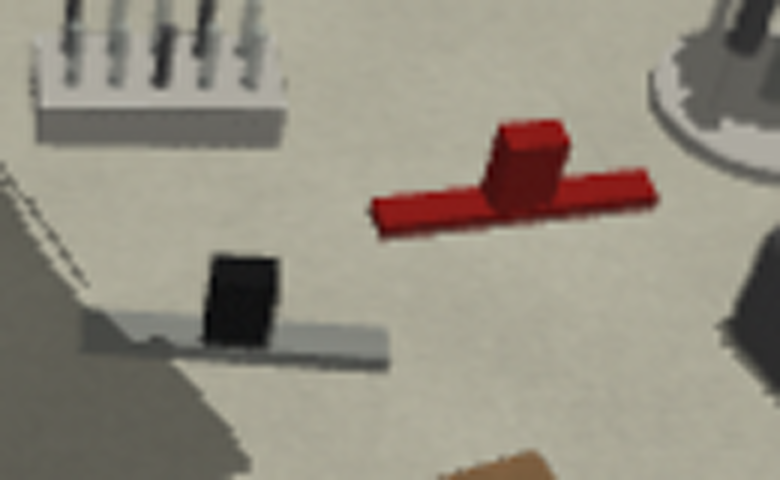

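View pics/c2.png

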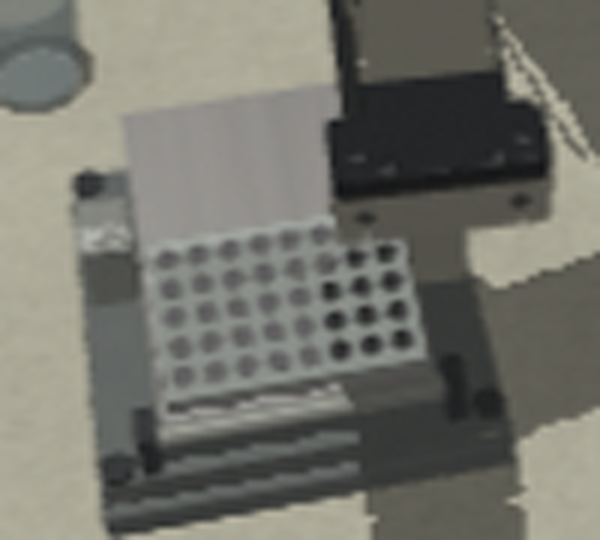

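View pics/c3.png

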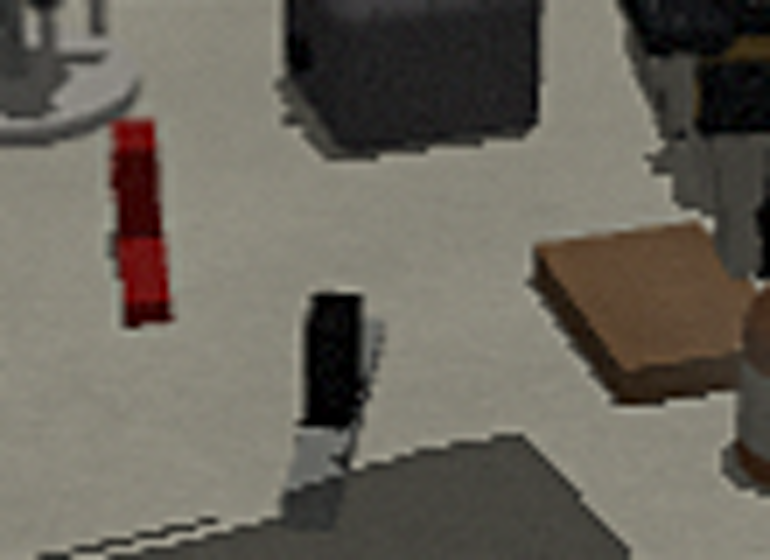

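View pics/c4.png

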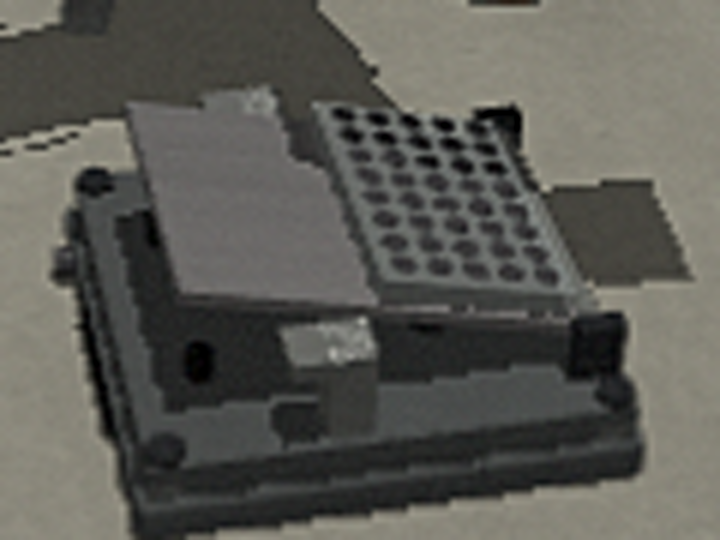

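Run:
```python
from h import *
sc=cams.snapshot("scene"); sd=cams.snapshot("side")
f=lambda L,o,k:(np.array(L,float)+0.5)/k-0.5+np.array(o)
b=plane(sc,f([(82,353),(388,371)],(270,140),6),0); t=plane(sc,f([(83,309),(388,328)],(270,140),6),0.012)
print(b,t); c=(b[:,:2].mean(0)+t[:,:2].mean(0))/2;d=t[1]-t[0];print("c",c,"ang",np.degrees(np.arctan2(d[1],d[0])),np.linalg.norm(d), b[1]-b[0])
# grip bottom front edge at z .012; top back z=.062
print("grip",plane(sc,f([(205,346),(270,348)],(270,140),6),0.012),plane(sc,f([(212,255),(279,257)],(270,140),6),0.062))
# bar side bottom corners near end
print("side near end bottom z0",plane(sd,f([(283,525),(332,531)],(190,120),7),0),"grip top",plane(sd,f([(313,292),(362,294)],(190,120),7),0.062),plane(sd,f([(305,422),(355,428)],(190,120),7),0.012))
# dock
P=plane(sc,f([(110,535),(517,462)],(160,170),6),0);print("dock rear bottom",P)
Q=plane(sc,f([(76,197),(103,520),(513,445)],(160,170),6),0.02);print("dock top fl, rl, rr (z .02)",Q)
Q=plane(sd,f([(140,540),(640,475)],(220,190),6),0);print("side bottom -y edge",Q)
Q=plane(sd,f([(128,480),(640,440)],(220,190),6),0.02);print("side top -y edge",Q)
```

```text
[[0.4956 0.1928 0.    ]
 [0.5342 0.3581 0.    ]] [[0.4736 0.1973 0.012 ]
 [0.5132 0.3627 0.012 ]]
c [0.5042 0.2777] ang 76.54686634892596 0.17007449346251644 [0.0385 0.1653 0.    ]
grip [[0.5112 0.258  0.012 ]
 [0.518  0.2933 0.012 ]] [[0.4901 0.2614 0.062 ]
 [0.497  0.2971 0.062 ]]
side near end bottom z0 [[0.4749 0.2037 0.    ]
 [0.4959 0.1963 0.    ]] grip top [[0.4981 0.3016 0.062 ]
 [0.5201 0.297  0.062 ]] [[0.4907 0.2699 0.012 ]
 [0.5128 0.262  0.012 ]]
dock rear bottom [[ 0.6788 -0.1587 -0.    ]
 [ 0.6674  0.0401  0.    ]]
dock top fl, rl, rr (z .02) [[ 0.4766 -0.1704  0.02  ]
 [ 0.6833 -0.1592  0.02  ]
 [ 0.6709  0.0377  0.02  ]]
side bottom -y edge [[ 0.475  -0.1669  0.    ]
 [ 0.6822 -0.1555  0.    ]]
side top -y edge [[ 0.4719 -0.1532  0.02  ]
 [ 0.6798 -0.1559  0.02  ]]
```

Run:
```python
from h import *
sc=cams.snapshot("scene")
f=lambda L,o,k:(np.array(L,float)+0.5)/k-0.5+np.array(o)
print("rack front bottom",plane(sc,f([(37,145),(280,147)],(270,140),6),0))
print("red front bottom",plane(sc,f([(380,240),(657,205)],(270,140),6),0))
g=lambda L:np.array(L,float)/1.5
print("beaker bottom c",plane(sc,g([(248,274)]),0),"bottle",plane(sc,g([(467,380)]),0),"tipbox front",plane(sc,g([(167,333),(212,334)]),0),"pack",plane(sc,g([(484,347)]),0))
```

```text
rack front bottom [[ 0.3233  0.203   0.    ]
 [ 0.3471  0.3506 -0.    ]]
red front bottom [[ 0.4342  0.3861  0.    ]
 [ 0.4302  0.5598 -0.    ]]
beaker bottom c [[ 0.3627 -0.196   0.    ]] bottle [[0.7201 0.2268 0.    ]] tipbox front [[ 0.5122 -0.3598  0.    ]
 [ 0.529  -0.2684  0.    ]] pack [[ 0.6478  0.2834 -0.    ]]
```

Emit:
{"fn": "move_arm", "kwargs": {
  "commands": [
    [8.7,-3.5,2.1,1,0,0,0.18],
    [8.7,-7,4.3,2,0,0,0.36],
    [8.7,-10.5,6.4,3,0,0,0.54],
    [8.7,-14,8.6,4,0,0,0.72],
    [8.7,-17.5,10.7,5,0,0,0.9],
    [8.7,-21,12.8,6,0,0,1.08],
    [8.7,-24.5,15,7,0,0,1.26],
    [8.7,-27.8,17.1,7.7,0,0,1.44]
  ]
}}

```text
clock: 1.4
tool_pos: [0.5031, 0.2791, 0.1493]
orientation: [180.0, -0.0, -172.8]
force: [0.1, -0.1, -0.9]
opening: 0.0867
```

Emit:
{"fn": "move_arm", "kwargs": {
  "commands": [
    [8.7,0,0,0,0,0,0.12],
    [8.7,0,0,0,0,0,0.24],
    [8.7,0,0,0,0,0,0.36],
    [8.7,0,0,0,0,0,0.36],
    [8.7,0,0,0,0,0,0.36],
    [8.7,0,0,0,0,0,0.36],
    [8.7,0,0,0,0,0,0.36],
    [8.7,0,0,0,0,0,0.36]
  ]
}}

```text
clock: 2.4
tool_pos: [0.504, 0.2779, 0.1496]
orientation: [-180.0, -0.0, 166.9]
force: [0.7, -0.3, -0.2]
opening: 0.0867
```

Run:
```python
from h import *
o=sensors.get_obs();print(o["tool_pos"],o["orientation"],o["joint_pos"],o["force"])
for n in ["wrist","scene","side"]:
    s=cams.snapshot(n); crop(s,0,0,512,384,1.5,f"d_{n}.png")
```

```text
[0.504  0.2779 0.1496] [-179.9995   -0.001   166.883 ] [  48.3418   14.8325  -18.2038   -0.0007  -56.9647 -151.4584] [ 0.7479 -0.3356 -0.2101]
```

View pics/d_wrist.png

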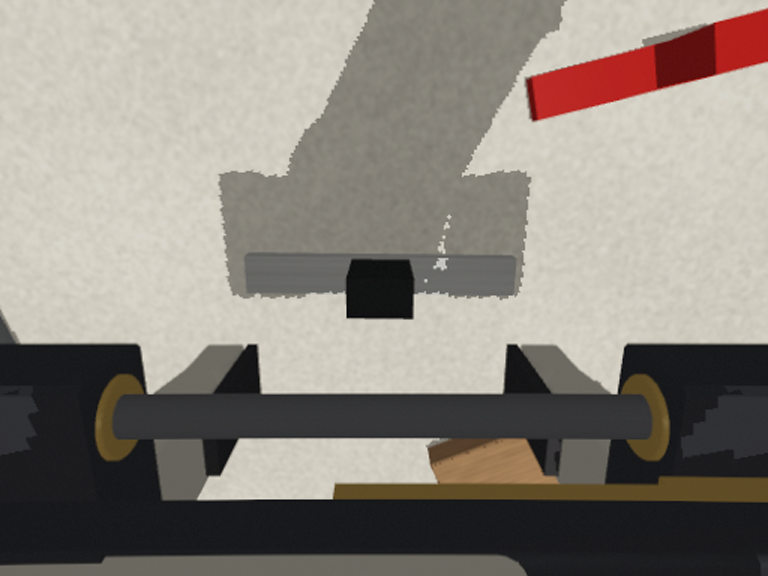

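View pics/d_scene.png

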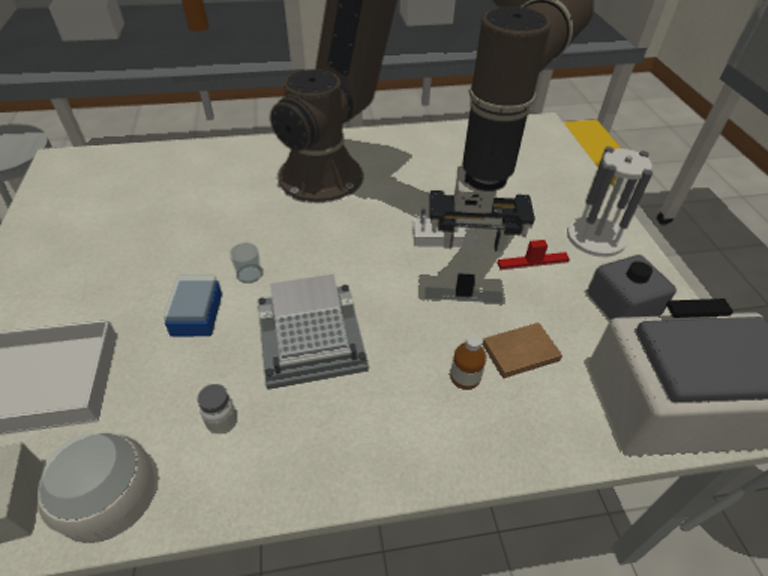

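Run:
```python
from h import *
w=cams.snapshot("wrist"); sc=cams.snapshot("scene"); sd=cams.snapshot("side")
g=lambda L:(np.array(L,float)+.5)/1.5-.5
t=plane(w,g([(245,254),(516,257),(516,296),(246,294)]),0.012);print("bar top",t,t.mean(0)); 
for a,b in((0,1),(3,2)): d=t[b]-t[a];print(np.degrees(np.arctan2(d[1],d[0])),np.linalg.norm(d))
q=plane(w,g([(352,261),(409,261),(413,318),(346,318)]),0.062);print(q[2:],q[:2])
crop(sc,165,175,255,260,8,"e1.png"); crop(sd,220,190,340,280,6,"e2.png")
```

```text
bar top [[0.4721 0.1991 0.012 ]
 [0.5121 0.3624 0.012 ]
 [0.5372 0.3586 0.012 ]
 [0.4969 0.1919 0.012 ]] [0.5046 0.278  0.012 ]
76.22287538944877 0.16815955265104607
76.42540336231494 0.1714600843561951
[[0.5191 0.2924 0.062 ]
 [0.511  0.2574 0.062 ]] [[0.4814 0.2682 0.062 ]
 [0.4881 0.2969 0.062 ]]
```

View pics/e1.png

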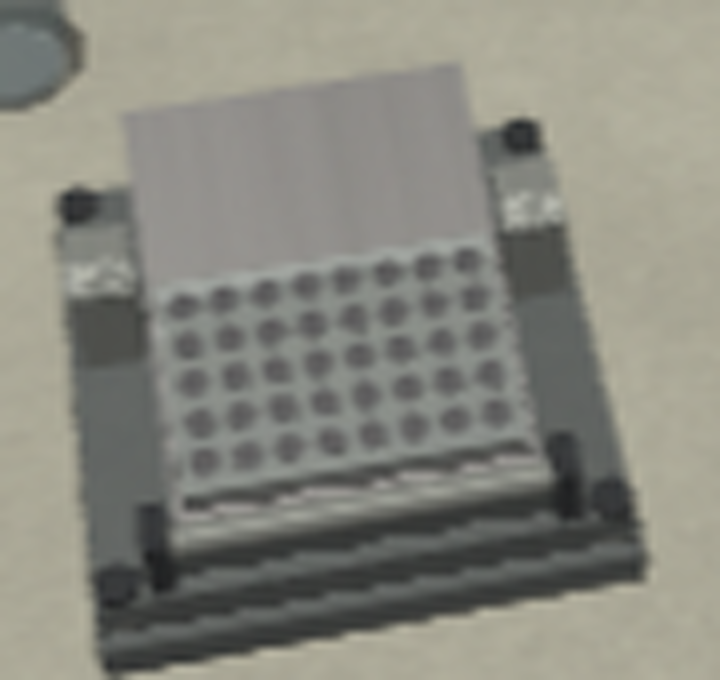

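View pics/e2.png

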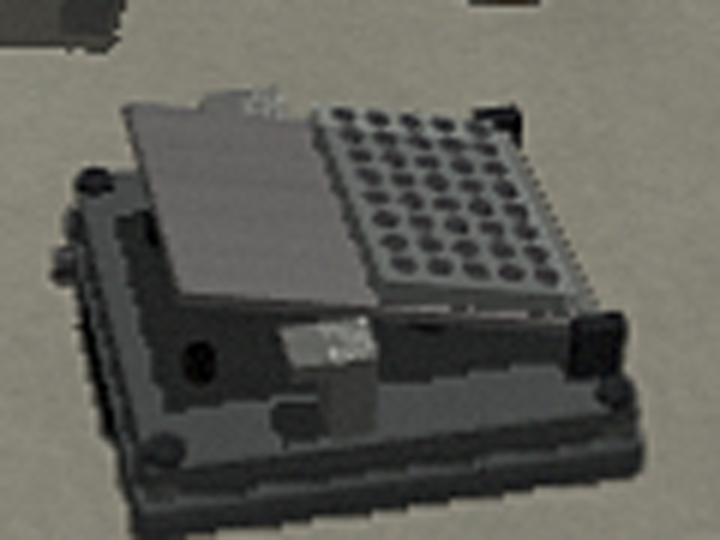

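Run:
```python
from h import *
sc=cams.snapshot("scene"); sd=cams.snapshot("side")
f=lambda L,o,k:(np.array(L,float)+0.5)/k-0.5+np.array(o)
A=f([(122,115),(460,64)],(165,175),8);B=f([(180,303),(124,103)],(220,190),6)
P=tri(sc,A,sd,B);print("plate edge",P,P.mean(0)); d=P[1]-P[0];print("yaw",np.degrees(np.arctan2(-d[0],d[1])),np.linalg.norm(d[:3]))
# keeper lip top -y: rear & front corners
A=f([(65,266),(130,262),(133,296),(68,301)],(165,175),8);
for z in (.0715,.079,.0865): print(z,plane(sc,A,z)[:, :2].round(4).tolist())
B=f([(275,325),(285,368),(378,362),(370,318)],(220,190),6)
for z in (.0715,.079,.0865): print(z,plane(sd,B,z)[:,:2].round(4).tolist())
Q=plane(sc,f([(103,672),(645,578)],(165,175),8),0);print("rear bot",Q)
```

```text
plate edge [[ 0.4941 -0.1368  0.0953  0.0009]
 [ 0.4869 -0.0066  0.0981  0.002 ]] [ 0.4905 -0.0717  0.0967  0.0015]
yaw 3.1938839516531408 0.13041219991046996
0.0715 [[0.5455, -0.1618], [0.5471, -0.138], [0.564, -0.1373], [0.5628, -0.1609]]
0.079 [[0.5521, -0.1608], [0.5538, -0.1371], [0.5704, -0.1364], [0.5693, -0.1598]]
0.0865 [[0.5588, -0.1597], [0.5604, -0.1363], [0.5769, -0.1356], [0.5758, -0.1588]]
0.0715 [[0.5335, -0.1266], [0.5334, -0.1526], [0.5698, -0.1535], [0.5715, -0.1269]]
0.079 [[0.532, -0.1354], [0.5319, -0.1611], [0.5679, -0.1621], [0.5696, -0.1358]]
0.0865 [[0.5304, -0.1443], [0.5304, -0.1697], [0.5659, -0.1706], [0.5676, -0.1446]]
rear bot [[ 0.6779 -0.16    0.    ]
 [ 0.668   0.0384  0.    ]]
```

Emit:
{"fn": "move_arm", "kwargs": {
  "commands": [
    [8.7,0,0,2,0,0,0.008],
    [8.7,0,0,4,0,0,0.008],
    [8.7,0,0,6,0,0,0.008],
    [8.7,0,0,8,0,0,0.008],
    [8.7,0,0,10,0,0,0.008],
    [8.7,0,0,12,0,0,0.008],
    [8.7,0,0,13,0,0,0.008],
    [8.7,0,0,13.4,0,0,0.008]
  ]
}}

```text
clock: 3.8
tool_pos: [0.5039, 0.2779, 0.0152]
orientation: [-180.0, -0.0, 166.4]
force: [-0.1, -0.4, 0.5]
opening: 0.0866
```

Emit:
{"fn": "move_arm", "kwargs": {
  "commands": [
    [8.7,0,0,0.1,0,0,0],
    [8.7,0,0,0.18,0,0,0],
    [4,0,0,0.18,0,0,0],
    [2,0,0,0.18,0,0,0],
    [0,0,0,0.18,0,0,0],
    [0,0,0,0.18,0,0,0],
    [0,0,0,0.18,0,0,0],
    [0,0,0,0.18,0,0,0]
  ]
}}

```text
clock: 4.8
tool_pos: [0.5039, 0.2779, 0.0137]
orientation: [-180.0, -0.0, 166.4]
force: [0.2, -0.7, 0.2]
opening: 0.0362
```

Run:
```python
from h import *
o=sensors.get_obs();print(o["tool_pos"],o["orientation"],o["force"],o["opening"])
```

```text
[0.5039 0.2779 0.0137] [-179.9902   -0.0058  166.4085] [ 0.2237 -0.6677  0.193 ] 0.0361545482913851
```

Emit:
{"fn": "move_arm", "kwargs": {
  "commands": [
    [0,0,0,-1,0,0,0],
    [0,0,0,-3,0,0,0],
    [0,0,0,-5,0,0,0],
    [0,0,0,-7.5,0,0,0],
    [0,0,0,-10,0,0,0],
    [0,0,0,-12.5,0,0,0],
    [0,0,0,-14,0,0,0],
    [0,0,0,-14,0,0,0]
  ]
}}

```text
clock: 5.8
tool_pos: [0.5043, 0.2784, 0.1548]
orientation: [179.9, 0.1, 166.4]
force: [0.4, 1.0, -2.7]
opening: 0.0362
```

Run:
```python
from h import *
from scipy.spatial.transform import Rotation as Ro
o=sensors.get_obs();print(o["tool_pos"],o["orientation"],o["force"],o["opening"])
R=Ro.from_euler("xyz",o["orientation"],degrees=True).as_matrix()
print(R.T@(np.array([.507,-.070,.155])-o["tool_pos"])*100, np.radians(166.4-183.2))
w=cams.snapshot("wrist");crop(w,0,0,512,384,1.5,"f_wrist.png")
```

```text
[0.5043 0.2784 0.1548] [179.8894   0.0572 166.41  ] [ 0.4053  0.9805 -2.6507] 0.03615447930162062
[ -8.448  -33.7997  -0.0729] -0.29321531433504705
```

View pics/f_wrist.png

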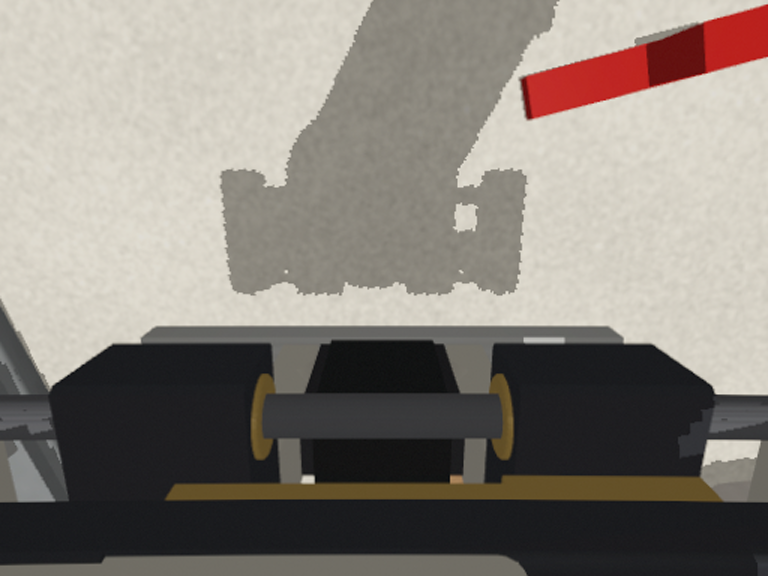

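Emit:
{"fn": "move_arm", "kwargs": {
  "commands": [
    [0,-0.6,-2.5,0,0,0,-0.02],
    [0,-1.8,-7.4,0,0,0,-0.06],
    [0,-3.1,-12.5,0,0,0,-0.11],
    [0,-4.4,-17.5,0,0,0,-0.16],
    [0,-5.6,-22.5,0,0,0,-0.21],
    [0,-6.8,-27.5,0,0,0,-0.25],
    [0,-7.9,-31.8,0,0,0,-0.28],
    [0,-8.4,-33.8,0,0,0,-0.293]
  ]
}}

```text
clock: 6.85
tool_pos: [0.505, -0.0725, 0.1524]
orientation: [-180.0, -0.1, -176.9]
force: [0.3, 0.7, -2.5]
opening: 0.0357
```

Run:
```python
from h import *
w=cams.snapshot("wrist");crop(w,0,0,512,384,1.5,"g_wrist.png")
s=cams.snapshot("side");crop(s,200,140,360,280,5,"g_side.png")
w=cams.snapshot("scene");crop(w,140,120,280,260,5,"g_scene.png")
o=sensors.get_obs();print(o["tool_pos"],o["orientation"],o["force"],o["opening"])
```

```text
[ 0.5053 -0.0712  0.1525] [-179.9929   -0.1288 -176.9411] [-0.0105  0.0753 -2.6741] 0.03577178569974561
```

View pics/g_wrist.png

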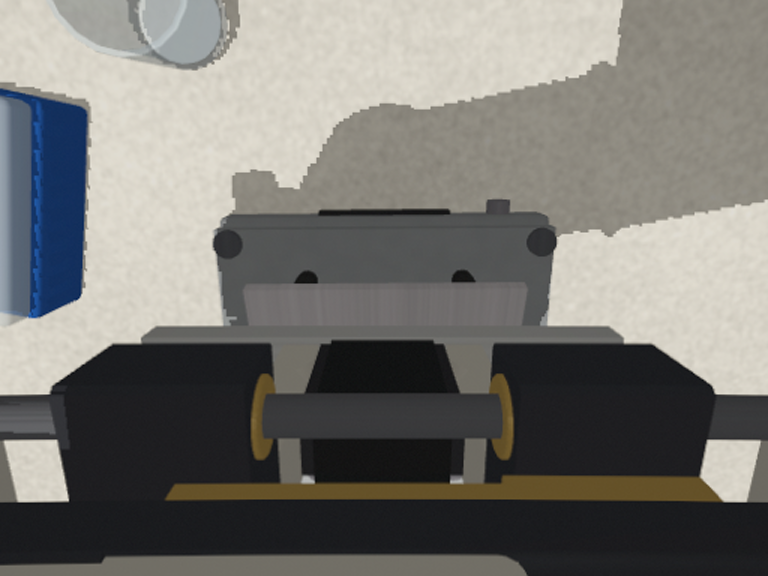

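View pics/g_side.png

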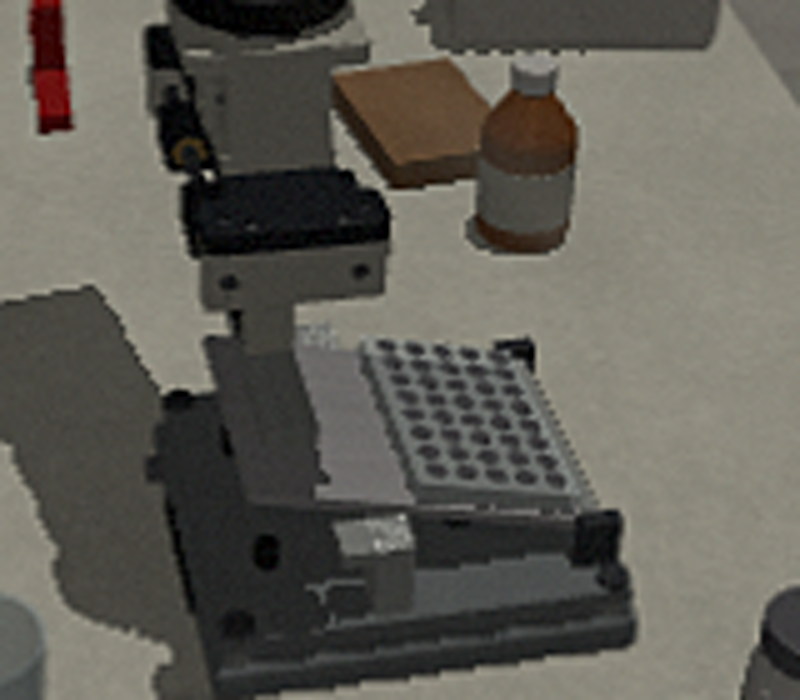

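View pics/g_scene.png

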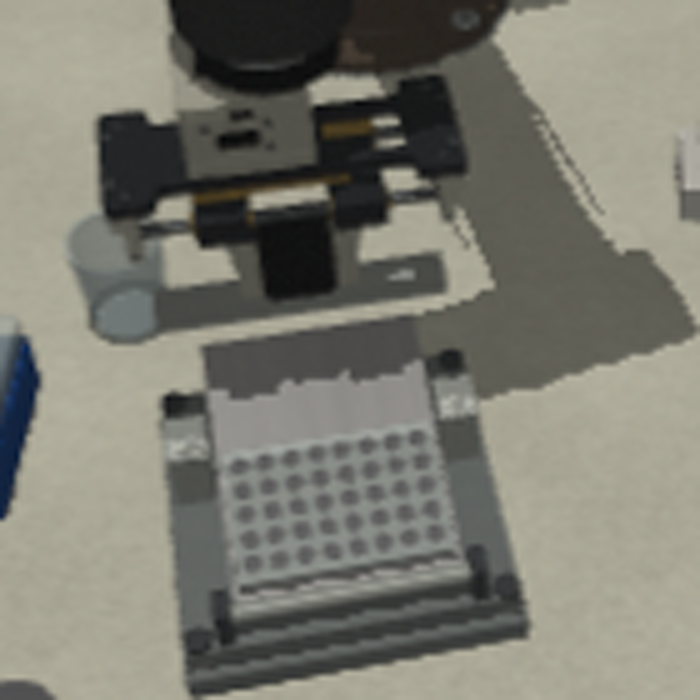

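Run:
```python
from h import *
w=cams.snapshot("wrist");sd=cams.snapshot("side")
g=lambda L:(np.array(L,float)+.5)/1.5-.5
print("plate edge",plane(w,g([(244,284),(527,283)]),.097))
print("base front top",plane(w,g([(230,228),(548,228)]),.02), "bottom",plane(w,g([(225,213),(552,213)]),0))
print("bar front top",plane(w,g([(141,341),(624,341)]),.1525-.0017),plane(w,g([(155,327),(608,327)]),.1525-.0017))
o=sensors.get_obs();print(o["tool_pos"],o["orientation"],o["force"])
print((proj(sd,[[.494,-.155,.139],[.518,-.155,.139],[.494,-.155,.151]])-[200,140])*5)
```

```text
plate edge [[ 0.4927 -0.1341  0.097 ]
 [ 0.4854 -0.0055  0.097 ]]
base front top [[ 0.4801 -0.1632  0.02  ]
 [ 0.4699  0.0273  0.02  ]] bottom [[ 0.4739 -0.1721  0.    ]
 [ 0.4629  0.0355  0.    ]]
bar front top [[ 0.5002 -0.1555  0.1508]
 [ 0.4912  0.0137  0.1508]] [[ 0.4947 -0.1502  0.1508]
 [ 0.4863  0.0072  0.1508]]
[ 0.5058 -0.07    0.153 ] [ 179.9994   -0.0739 -176.8359] [-0.1887  0.7345 -1.7782]
[[251.979  449.2703]
 [305.6906 445.2873]
 [252.0479 427.7149]]
```

Emit:
{"fn": "move_arm", "kwargs": {
  "commands": [
    [0,0,0,0.7,0,0,0],
    [0,0,0,1.4,0,0,0],
    [0,0,0,2.1,0,0,0],
    [0,0,0,2.8,0,0,0],
    [0,0,0,3.4,0,0,0],
    [0,0,0,3.8,0,0,0],
    [0,0,0,4.0,0,0,0],
    [0,0,0,4.0,0,0,0]
  ]
}}

```text
clock: 8.1
tool_pos: [0.5062, -0.0703, 0.1137]
orientation: [-180.0, -0.0, -176.8]
force: [-0.4, -0.6, -3.0]
opening: 0.0354
```

Emit:
{"fn": "move_arm", "kwargs": {
  "commands": [
    [0,0,0,0.1,0,0,0],
    [0,0,0,0.3,0,0,0],
    [0,0,0,0.5,0,0,0],
    [0,0,0,0.7,0,0,0],
    [0,0,0,0.9,0,0,0],
    [0,0,0,1.1,0,0,0],
    [0,0,0,1.2,0,0,0],
    [0,0,0,1.2,0,0,0]
  ]
}}

```text
clock: 9.1
tool_pos: [0.5076, -0.0704, 0.1031]
orientation: [-180.0, 0.2, -176.8]
force: [-0.8, 0.1, 7.3]
opening: 0.0362
```

Emit:
{"fn": "move_arm", "kwargs": {
  "commands": [
    [0,0,0,0.15,0,0,0],
    [0,0,0,0.35,0,0,0],
    [0,0,0,0.55,0,0,0],
    [0,0,0,0.75,0,0,0],
    [0,0,0,0.95,0,0,0],
    [0,0,0,1.15,0,0,0],
    [0,0,0,1.3,0,0,0],
    [0,0,0,1.3,0,0,0]
  ]
}}

```text
clock: 10.1
tool_pos: [0.5074, -0.0704, 0.0902]
orientation: [-180.0, 0.1, -176.8]
force: [-0.9, -0.3, 8.6]
opening: 0.0358
```

Run:
```python
from h import *
o=sensors.get_obs();print(o["tool_pos"],o["orientation"],o["force"],o["moment"])
s=cams.snapshot("side");crop(s,200,140,360,280,5,"i_side.png")
s=cams.snapshot("wrist");crop(s,0,0,512,384,1.5,"i_wrist.png")
```

```text
[ 0.5074 -0.0704  0.0902] [-179.971     0.1417 -176.7536] [-0.9274 -0.3309  8.5823] [-0.0852  0.6151  0.0108]
```

View pics/i_side.png

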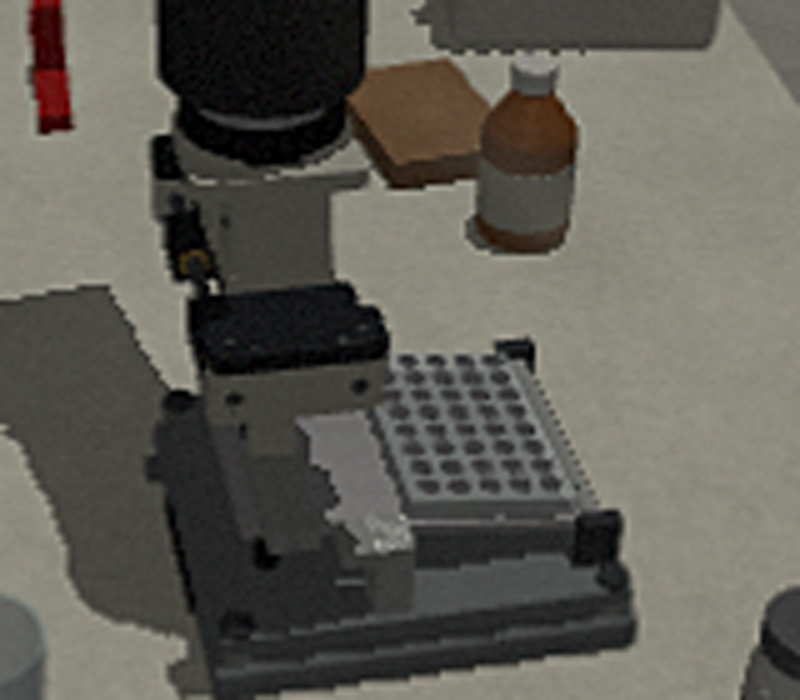

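View pics/i_wrist.png

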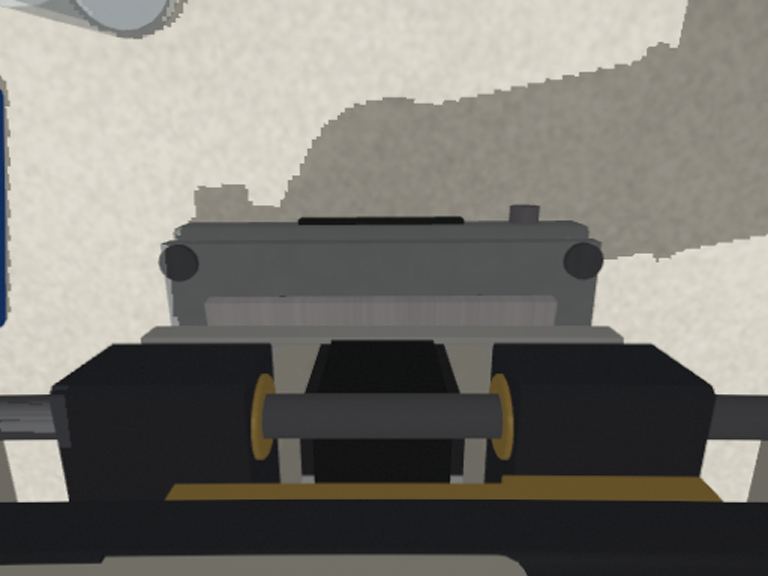

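Emit:
{"fn": "move_arm", "kwargs": {
  "commands": [
    [0,0.05,0,0.15,0,0,0],
    [0,0.1,0,0.35,0,0,0],
    [0,0.15,0,0.55,0,0,0],
    [0,0.2,0,0.75,0,0,0],
    [0,0.2,0,0.9,0,0,0],
    [0,0.2,0,1.0,0,0,0],
    [0,0.2,0,1.0,0,0,0],
    [0,0.2,0,1.0,0,0,0]
  ]
}}

```text
clock: 11.2
tool_pos: [0.5063, -0.0705, 0.0806]
orientation: [-180.0, 0.2, -176.7]
force: [-0.6, -0.7, 10.5]
opening: 0.036
```

Emit:
{"fn": "move_arm", "kwargs": {
  "commands": [
    [0,0,0,0.1,0,0,0],
    [0,0,0,0.2,0,0,0],
    [0,0,0,0.3,0,0,0],
    [0,0,0,0.4,0,0,0],
    [0,0,0,0.5,0,0,0],
    [0,0,0,0.5,0,0,0],
    [0,0,0,0.5,0,0,0],
    [0,0,0,0.5,0,0,0]
  ]
}}

```text
clock: 12.2
tool_pos: [0.506, -0.0705, 0.0755]
orientation: [-180.0, 0.2, -176.7]
force: [-1.2, -0.5, 10.9]
opening: 0.0357
```

Emit:
{"fn": "move_arm", "kwargs": {
  "commands": [
    [0,0,0,0.05,0,0,0],
    [0,0,0,0.1,0,0,0],
    [0,0,0,0.15,0,0,0],
    [0,0,0,0.2,0,0,0],
    [0,0,0,0.2,0,0,0],
    [0,0,0,0.2,0,0,0],
    [0,0,0,0.2,0,0,0],
    [0,0,0,0.2,0,0,0]
  ]
}}

```text
clock: 13.2
tool_pos: [0.5059, -0.0705, 0.0735]
orientation: [-180.0, 0.2, -176.7]
force: [-0.6, -0.9, 10.5]
opening: 0.036
```

Emit:
{"fn": "move_arm", "kwargs": {
  "commands": [
    [0,0,0,0.05,0,0,0],
    [0,0,0,0.1,0,0,0],
    [0,0,0,0.15,0,0,0],
    [0,0,0,0.2,0,0,0],
    [0,0,0,0.2,0,0,0],
    [0,0,0,0.2,0,0,0],
    [0,0,0,0.2,0,0,0],
    [0,0,0,0.2,0,0,0]
  ]
}}

```text
clock: 14.2
tool_pos: [0.5058, -0.0705, 0.0715]
orientation: [-180.0, 0.2, -176.7]
force: [-1.9, -0.8, 11.3]
opening: 0.0359
```

Emit:
{"fn": "move_arm", "kwargs": {
  "commands": [
    [0,0,0,0.05,0,0,0],
    [0,0,0,0.1,0,0,0],
    [0,0,0,0.1,0,0,0],
    [0,0,0,0.1,0,0,0],
    [0,0,0,0.1,0,0,0],
    [0,0,0,0.1,0,0,0],
    [0,0,0,0.1,0,0,0],
    [0,0,0,0.1,0,0,0]
  ]
}}

```text
clock: 15.2
tool_pos: [0.5058, -0.0705, 0.0705]
orientation: [-180.0, 0.2, -176.7]
force: [-1.1, -0.8, 10.6]
opening: 0.0356
```

Emit:
{"fn": "move_arm", "kwargs": {
  "commands": [
    [0,0,0,0.05,0,0,0],
    [0,0,0,0.1,0,0,0],
    [0,0,0,0.1,0,0,0],
    [0,0,0,0.1,0,0,0],
    [0,0,0,0.1,0,0,0],
    [0,0,0,0.1,0,0,0],
    [0,0,0,0.1,0,0,0],
    [0,0,0,0.1,0,0,0]
  ]
}}

```text
clock: 16.2
tool_pos: [0.5058, -0.0705, 0.0698]
orientation: [-180.0, 0.2, -176.7]
force: [-3.5, 1.1, 16.4]
opening: 0.0357
```

Emit:
{"fn": "move_arm", "kwargs": {
  "commands": [
    [0,0,0,0.05,0,0,0],
    [0,0,0,0.1,0,0,0],
    [0,0,0,0.1,0,0,0],
    [0,0,0,0.1,0,0,0],
    [0,0,0,0.1,0,0,0],
    [0,0,0,0.1,0,0,0],
    [0,0,0,0.1,0,0,0],
    [0,0,0,0.1,0,0,0]
  ]
}}

```text
clock: 17.2
tool_pos: [0.5058, -0.0705, 0.0696]
orientation: [-180.0, 0.2, -176.7]
force: [-6.4, 0.5, 24.9]
opening: 0.0355
```

Emit:
{"fn": "move_arm", "kwargs": {
  "commands": [
    [0,0,0,-0.05,0,0,0],
    [0,-0.1,0,-0.05,0,0,0],
    [0,-0.25,0,-0.05,0,0,0],
    [0,-0.4,0,-0.05,0,0,0],
    [0,-0.55,0,-0.05,0,0,0],
    [0,-0.6,0,-0.05,0,0,0],
    [0,-0.6,0,-0.05,0,0,0],
    [0,-0.6,0,-0.05,0,0,0]
  ]
}}

```text
clock: 18.2
tool_pos: [0.5113, -0.0704, 0.0698]
orientation: [-180.0, 0.1, -176.7]
force: [-6.2, -0.7, 21.1]
opening: 0.0359
```

Run:
```python
from h import *
o=sensors.get_obs();print(o["tool_pos"],o["orientation"],o["force"],o["moment"])
s=cams.snapshot("side");crop(s,220,190,340,280,6,"j_side.png")
s=cams.snapshot("scene");crop(s,160,150,260,250,6,"j_scene.png")
```

```text
[ 0.5113 -0.0704  0.0698] [-179.9522    0.1488 -176.7374] [-6.195  -0.7131 21.1207] [0.1147 2.4169 0.0032]
```

View pics/j_side.png

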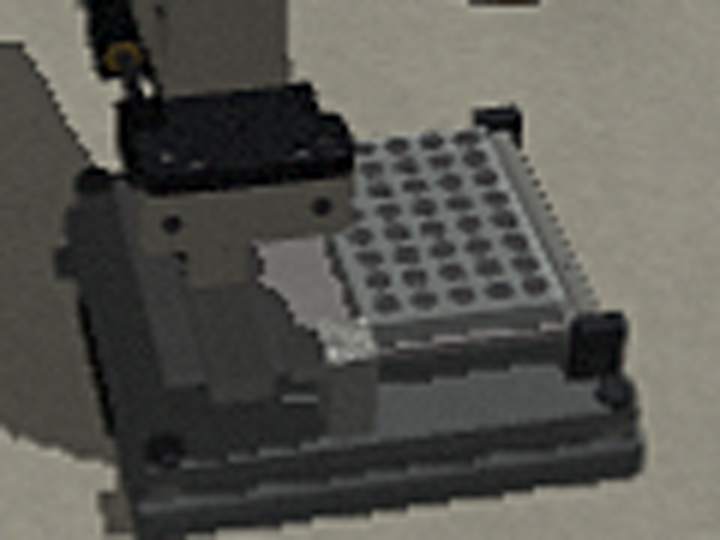

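View pics/j_scene.png

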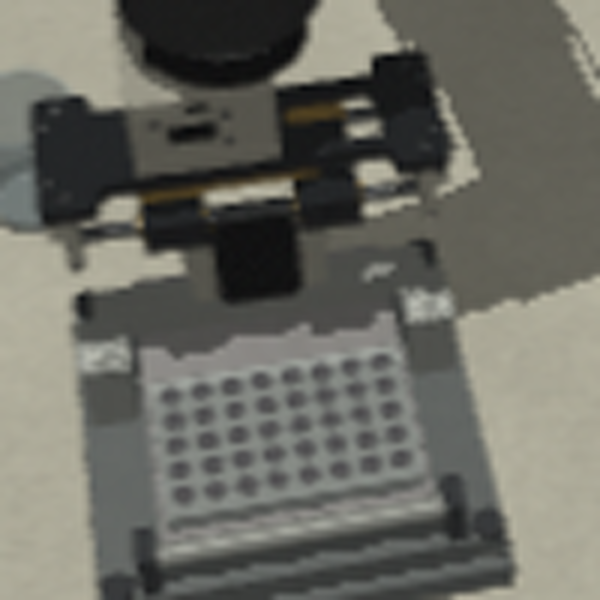

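Emit:
{"fn": "move_arm", "kwargs": {
  "commands": [
    [0,-0.1,0,0,0,0,0],
    [0,-0.2,0,0,0,0,0],
    [0,-0.3,0,0,0,0,0],
    [0,-0.4,0,0,0,0,0],
    [0,-0.5,0,0,0,0,0],
    [0,-0.6,0,0,0,0,0],
    [0,-0.7,0,0,0,0,0],
    [0,-0.7,0,0,0,0,0]
  ]
}}

```text
clock: 19.3
tool_pos: [0.5184, -0.07, 0.0698]
orientation: [-180.0, 0.2, -176.7]
force: [-6.7, -0.5, 21.0]
opening: 0.0361
```

Emit:
{"fn": "move_arm", "kwargs": {
  "commands": [
    [0,-0.1,0,0,0,0,0],
    [0,-0.2,0,0,0,0,0],
    [0,-0.3,0,0,0,0,0],
    [0,-0.4,0,0,0,0,0],
    [0,-0.5,0,0,0,0,0],
    [0,-0.6,0,0,0,0,0],
    [0,-0.7,0,0,0,0,0],
    [0,-0.7,0,0,0,0,0]
  ]
}}

```text
clock: 20.3
tool_pos: [0.5254, -0.0696, 0.0698]
orientation: [-180.0, 0.2, -176.7]
force: [-6.4, -1.3, 21.4]
opening: 0.036
```

Run:
```python
from h import *
o=sensors.get_obs();print(o["tool_pos"],o["orientation"],o["force"],o["moment"])
s=cams.snapshot("side");crop(s,220,190,340,280,6,"k_side.png")
```

```text
[ 0.5254 -0.0696  0.0698] [-179.9516    0.1523 -176.736 ] [-6.3633 -1.309  21.3505] [0.1264 2.3466 0.0061]
```

View pics/k_side.png

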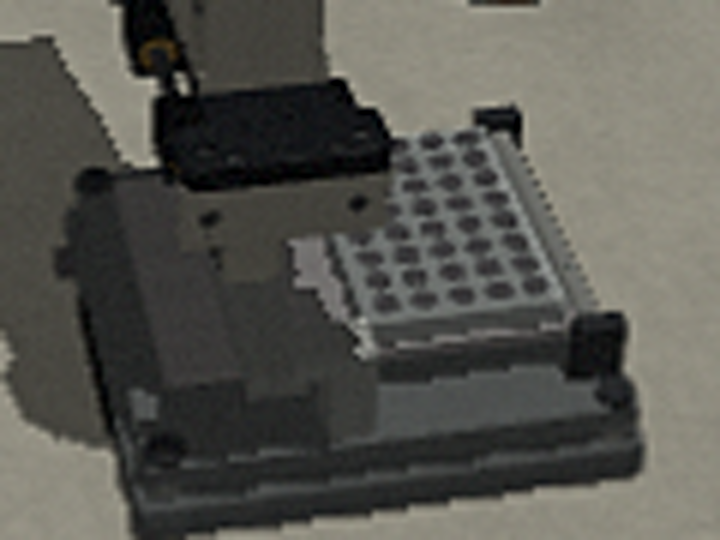

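Bar is moving under the lip (side view, bar end at about (280,375)). Continue until the posts are felt.

Emit:
{"fn": "move_arm", "kwargs": {
  "commands": [
    [0,-0.05,0,0,0,0,0],
    [0,-0.1,0,0,0,0,0],
    [0,-0.15,0,0,0,0,0],
    [0,-0.2,0,0,0,0,0],
    [0,-0.25,0,0,0,0,0],
    [0,-0.3,0,0,0,0,0],
    [0,-0.35,0,0,0,0,0],
    [0,-0.4,0,0,0,0,0]
  ]
}}

```text
clock: 21.35
tool_pos: [0.5292, -0.0694, 0.0698]
orientation: [-179.9, 0.1, -176.7]
force: [-5.4, -0.4, 21.6]
opening: 0.0362
```

Emit:
{"fn": "move_arm", "kwargs": {
  "commands": [
    [0,-0.05,0,0,0,0,0],
    [0,-0.1,0,0,0,0,0],
    [0,-0.15,0,0,0,0,0],
    [0,-0.2,0,0,0,0,0],
    [0,-0.2,0,0,0,0,0],
    [0,-0.2,0,0,0,0,0],
    [0,-0.2,0,0,0,0,0],
    [0,-0.2,0,0,0,0,0]
  ]
}}

```text
clock: 22.35
tool_pos: [0.5313, -0.0693, 0.0698]
orientation: [-179.9, 0.1, -176.7]
force: [-5.9, -0.4, 20.3]
opening: 0.0358
```

Emit:
{"fn": "move_arm", "kwargs": {
  "commands": [
    [0,-0.05,0,0,0,0,0],
    [0,-0.1,0,0,0,0,0],
    [0,-0.15,0,0,0,0,0],
    [0,-0.2,0,0,0,0,0],
    [0,-0.2,0,0,0,0,0],
    [0,-0.2,0,0,0,0,0],
    [0,-0.2,0,0,0,0,0],
    [0,-0.2,0,0,0,0,0]
  ]
}}

```text
clock: 23.35
tool_pos: [0.5321, -0.0693, 0.0698]
orientation: [-179.9, 0.0, -176.7]
force: [-9.6, 1.4, 24.9]
opening: 0.0355
```

Emit:
{"fn": "move_arm", "kwargs": {
  "commands": [
    [0,-0.05,0,0,0,0,0],
    [0,-0.1,0,0,0,0,0],
    [0,-0.15,0,0,0,0,0],
    [0,-0.15,0,0,0,0,0],
    [0,-0.15,0,0,0,0,0],
    [0,-0.15,0,0,0,0,0],
    [0,-0.15,0,0,0,0,0],
    [0,-0.15,0,0,0,0,0]
  ]
}}

```text
clock: 24.35
tool_pos: [0.5323, -0.0694, 0.0698]
orientation: [-179.9, -0.1, -176.7]
force: [-15.3, 1.7, 29.6]
opening: 0.036
```

Emit:
{"fn": "move_arm", "kwargs": {
  "commands": [
    [0,0,0,-0.04,0,0,0],
    [0,0,0,-0.08,0,0,0],
    [0,0,0,-0.1,0,0,0],
    [0,0,0,-0.1,0,0,0],
    [0,0,0,-0.1,0,0,0],
    [0,0,0,-0.1,0,0,0],
    [0,0,0,-0.1,0,0,0],
    [0,0,0,-0.1,0,0,0]
  ]
}}

```text
clock: 25.35
tool_pos: [0.5323, -0.0693, 0.0698]
orientation: [-179.9, -0.1, -176.7]
force: [-11.0, 0.5, 19.5]
opening: 0.0356
```

Run:
```python
from h import *
o=sensors.get_obs();print(o["tool_pos"],o["orientation"],o["force"],o["moment"])
s=cams.snapshot("side");crop(s,220,190,340,280,6,"l_side.png")
s=cams.snapshot("wrist");crop(s,0,0,512,384,1.5,"l_wrist.png")
s=cams.snapshot("scene");crop(s,160,150,260,250,6,"l_scene.png")
```

```text
[ 0.5323 -0.0693  0.0698] [-179.9367   -0.113  -176.7147] [-11.0126   0.5035  19.471 ] [0.3217 3.9995 0.5696]
```

View pics/l_side.png

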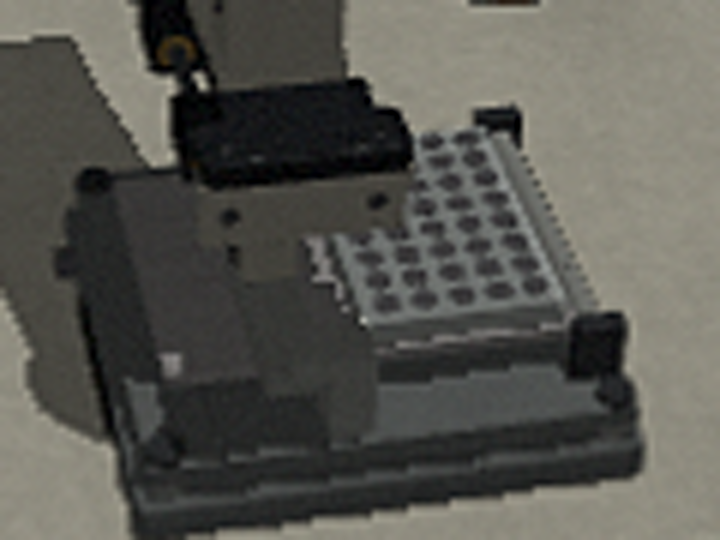

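View pics/l_wrist.png

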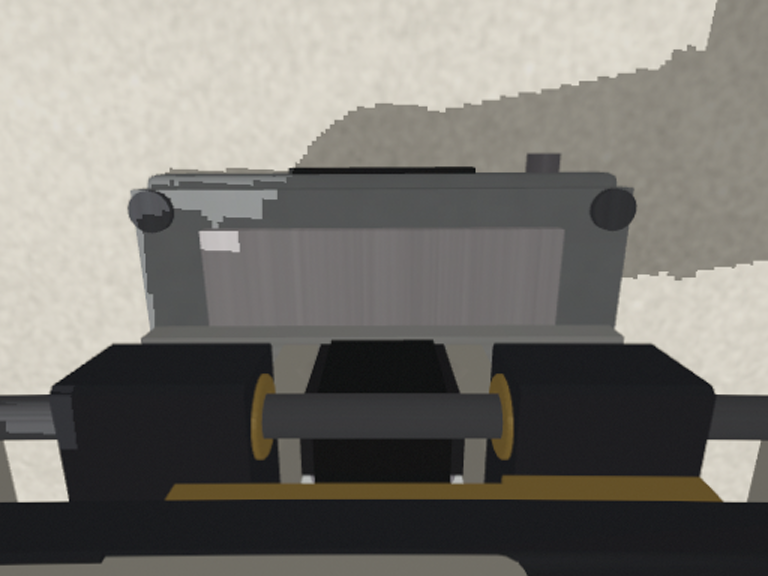

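View pics/l_scene.png

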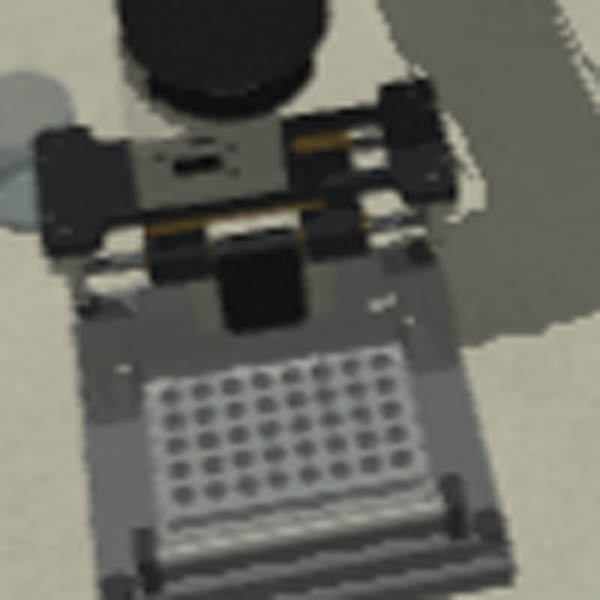

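Emit:
{"fn": "move_arm", "kwargs": {
  "commands": [
    [0,0,0,0,0,0,-0.003],
    [0,0,0,0,0,0,-0.006],
    [0,0,0,0,0,0,-0.008],
    [0,0,0,0,0,0,-0.008],
    [0,0,0,0,0,0,-0.008],
    [0,0,0,0,0,0,-0.008],
    [0,0,0,0,0,0,-0.008],
    [0,0,0,0,0,0,-0.008]
  ]
}}

```text
clock: 26.5
tool_pos: [0.5323, -0.0693, 0.0698]
orientation: [-180.0, -0.1, -176.4]
force: [-10.8, 1.0, 20.1]
opening: 0.0359
```

Run:
```python
from h import *
o=sensors.get_obs();print(o["tool_pos"],o["orientation"],o["force"],o["moment"])
```

```text
[ 0.5323 -0.0693  0.0698] [-179.9648   -0.1    -176.3751] [-10.7924   1.0251  20.1449] [ 0.2546  3.8873 -0.4792]
```

Emit:
{"fn": "move_arm", "kwargs": {
  "commands": [
    [0,0,0,-0.02,0,0,0.004],
    [0,0,0,-0.05,0,0,0.004],
    [0,0,0,-0.08,0,0,0.004],
    [0,0,0,-0.11,0,0,0.004],
    [0,0,0,-0.14,0,0,0.004],
    [0,0,0,-0.17,0,0,0.004],
    [0,0,0,-0.2,0,0,0.004],
    [0,0,0,-0.2,0,0,0.004]
  ]
}}

```text
clock: 27.5
tool_pos: [0.5323, -0.0693, 0.0709]
orientation: [-180.0, -0.1, -176.6]
force: [-7.0, -1.0, 10.1]
opening: 0.036
```

Run:
```python
from h import *
o=sensors.get_obs();print(o["tool_pos"],o["orientation"],o["force"],o["moment"])
```

```text
[ 0.5323 -0.0693  0.0709] [-179.9545   -0.1314 -176.5537] [-6.9817 -1.0335 10.0621] [-0.1753  2.5566  0.1227]
```

Emit:
{"fn": "move_arm", "kwargs": {
  "commands": [
    [0,0,0,-0.03,0,0,0],
    [0,0,0,-0.06,0,0,0],
    [0,0,0,-0.09,0,0,0],
    [0,0,0,-0.12,0,0,0],
    [0,0,0,-0.12,0,0,0],
    [0,0,0,-0.12,0,0,0],
    [0,0,0,-0.12,0,0,0],
    [0,0,0,-0.12,0,0,0]
  ]
}}

```text
clock: 28.5
tool_pos: [0.5324, -0.0693, 0.0715]
orientation: [-180.0, -0.1, -176.6]
force: [-5.2, -2.7, 4.9]
opening: 0.0357
```

Run:
```python
from h import *
o=sensors.get_obs();print(o["tool_pos"],o["orientation"],o["force"],o["moment"])
```

```text
[ 0.5324 -0.0693  0.0715] [-179.96     -0.144  -176.5675] [-5.1942 -2.6759  4.9036] [-0.6236  2.0122  0.1887]
```

Emit:
{"fn": "move_arm", "kwargs": {
  "commands": [
    [4.2,0,0,0,0,0,0],
    [5,0,0,0,0,0,0],
    [5.6,0,0,0,0,0,0],
    [5.6,0,0,0,0,0,0],
    [5.6,0,0,-0.5,0,0,0],
    [5.6,0,0,-2,0,0,0],
    [5.6,0,0,-4,0,0,0],
    [5.6,0,0,-6.5,0,0,0]
  ]
}}

```text
clock: 29.5
tool_pos: [0.5336, -0.0688, 0.138]
orientation: [-180.0, 0.0, -176.6]
force: [1.0, -0.3, 0.3]
opening: 0.0559
```

Emit:
{"fn": "move_arm", "kwargs": {
  "commands": [
    [5.6,0,0,-2,0,0,0],
    [5.6,2,0,-4,0,0,0],
    [5.6,5,0,-6,0,0,0],
    [5.6,8,0,-8,0,0,0],
    [5.6,10,0,-10,0,0,0],
    [5.6,10,0,-12,0,0,0],
    [5.6,10,0,-12,0,0,0],
    [5.6,10,0,-12,0,0,0]
  ]
}}

```text
clock: 30.5
tool_pos: [0.4336, -0.0747, 0.2566]
orientation: [180.0, 0.0, -176.6]
force: [0.5, 0.5, 0.9]
opening: 0.0563
```

Run:
```python
from h import *
o=sensors.get_obs();print(o["tool_pos"],o["orientation"],o["force"],o["moment"])
s=cams.snapshot("side");crop(s,220,190,340,280,6,"m_side.png")
s=cams.snapshot("scene");crop(s,160,150,260,250,6,"m_scene.png");crop(s,0,0,512,384,1.5,"m_all.png")
s=cams.snapshot("wrist");crop(s,0,0,512,384,1.5,"m_wrist.png")
```

```text
[ 0.4336 -0.0747  0.2566] [ 179.9788    0.0259 -176.5832] [0.521  0.4746 0.8891] [-0.0536 -0.0512  0.0555]
```

View pics/m_side.png

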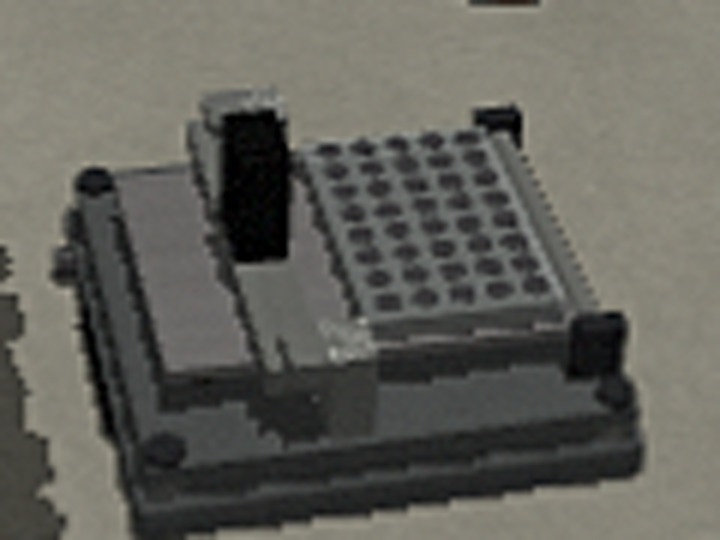

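View pics/m_scene.png

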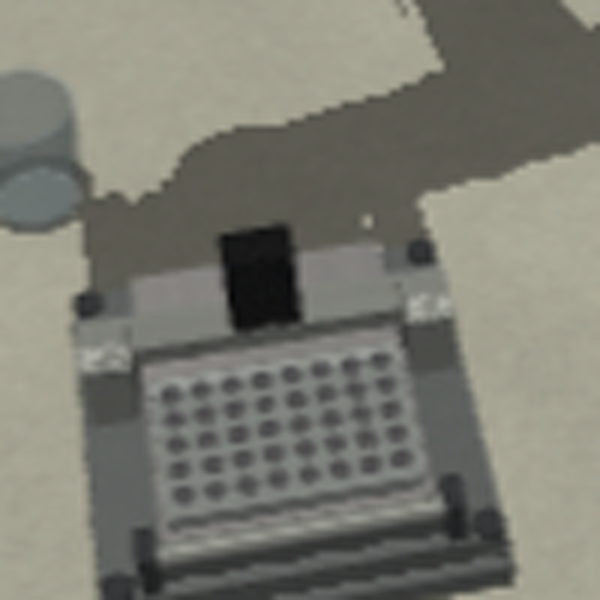

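View pics/m_wrist.png

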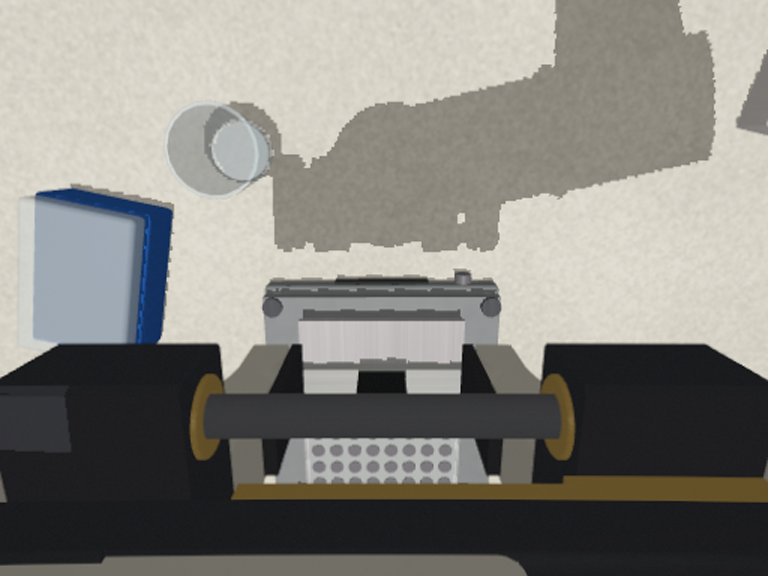

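View pics/m_all.png

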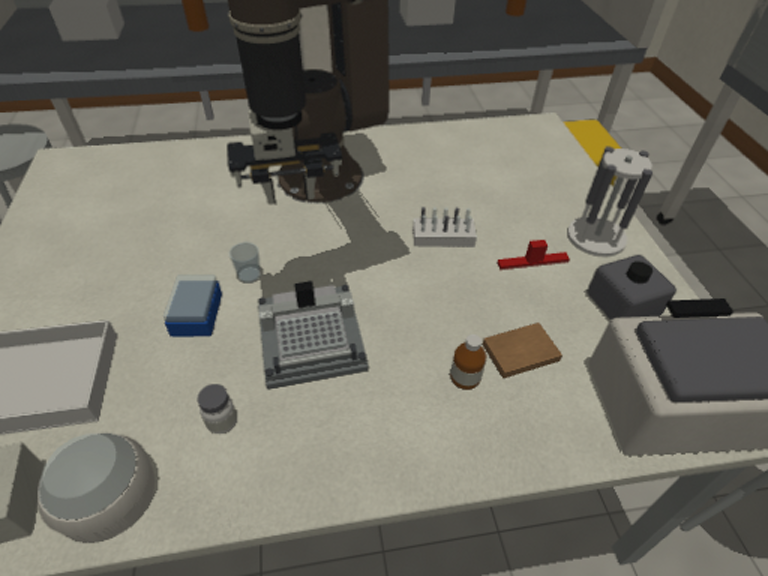

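Run:
```python
from h import *
sc=cams.snapshot("scene");sd=cams.snapshot("side")
f=lambda L,o,k:(np.array(L,float)+0.5)/k-0.5+np.array(o)
print("grip top -x edge",plane(sc,f([(219,236),(289,225)],(160,150),6),.1198),plane(sd,f([(221,109),(285,109),(232,260),(288,260)],(220,190),6),[.1198,.1198,.0698,.0698]))
E=plane(sd,f([(116,180),(165,372)],(220,190),6),.057);print("plate edge",E)
P=tri(sc,f([(130,282),(380,243)],(160,150),6),sd,f([(165,372),(116,180)],(220,190),6));print(P)
```

```text
grip top -x edge [[ 0.5246 -0.0866  0.1198]
 [ 0.5222 -0.0521  0.1198]] [[ 0.5224 -0.0451  0.1198]
 [ 0.5484 -0.0482  0.1198]
 [ 0.5226 -0.0816  0.0698]
 [ 0.5453 -0.0844  0.0698]]
plate edge [[ 0.4825 -0.0044  0.057 ]
 [ 0.489  -0.1328  0.057 ]]
[[ 0.4897 -0.1363  0.0585  0.0031]
 [ 0.4824 -0.0058  0.058   0.0001]]
```

```bash
python3 -c "
from plant import job
print(job.close_job())"
```

```text
the job is handed in; nothing more can be done
None
```

The tilt plate is locked level: the bare steel bar lies under both keepers, home against their posts. I handed the job in at about 31 s of the 64 s allowed. The one check that was out is a brief press slightly over your 30 N guide.

**What I did:** I picked up the steel bar (not the red one), gripping it along its length. I pressed the plate down until I felt its stop, with the tool at 70 mm, about 6 mm above the deck's lowest setting. I then slid the bar about 26 mm under the lips until the posts stopped it at x = 0.532 m, where I had predicted them. Turning the bar 0.3° reversed the twist on the wrist, so I took both posts to be touching. I eased off until the lips held the bar, then opened the gripper and backed away.

**Last checks:**
- **Bar:** the pictures show it under both lips with the grip at about x = 0.534 m, so it did not move on release.
- **Plate:** its free edge is at about 58 mm. That is about 2 mm above its pressed-down height, within the lift you described.
- **Surroundings:** the bystanders look undisturbed, and the robot is clear of everything.

**Force over the guide:** when the bar met the posts, the load on the plate reached about 32 N (29.6 N measured plus roughly 2.5 N of bar weight). This lasted under a second, and I backed off to about 22 N straight away.

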